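Seat the pen tray in the labelling jig and lock the toggle clamp

TASK

Get the tray of pens ready for labelling: with the fingertips, slide the blue pen tray on the aluminium jig plate fully home, flat against the back rail and against the end stop blocks beside the clamp. Then push the clamp's yellow handle over and down until it snaps past centre and stays locked with its rubber tip on the tray. Only push: do not lift the tray, and leave everything else on the bench where it is.

Things in the scene. Friction and masses are not known exactly. Their poses are not given: they have to be found in the camera images.
- jig: Fixed aluminium jig plate on the bench, 190 (its x) x 400 (its y) x 12 mm thick; origin at the centre of its underside, z up, top face at z = 12 mm. At yaw 0 its x points away from the robot, its y to the robot's left. The tray slides on it; the toggle clamp stands at its +y end, on the line jig x = +28 mm, and swings in the jig's y-z plane.
- tray: Loose blue plastic tray, 110 (its x) x 190 (its y) x 20 mm high, about 0.4 kg, six pens held in it along its y; origin at the centre of its underside. Lies on the plate, 25 to 55 mm short of the rail and 15 to 50 mm short of the stops, slightly askew. Home: its origin 55 mm from back_rail and 95 mm from end_stop (jig x = +28, y = -20 mm), axes parallel to the jig's. A few newtons push it.
- handle_root (a point): On the centre line of the clamp handle at its inner end, by the pivot that joins it to the bar. This pivot shifts as the clamp closes: at jig (28, 146, 52) mm when open, (28, 125, 80) mm when shut.
- handle_tip (a point): Centre of the free end of the clamp handle, 135 mm from handle_root. The yellow grip is the outer 83 mm, 24 mm wide (jig x) and 14 mm thick: its faces lie 7 mm from the line root-tip. Open (start): upright, tip at jig (28, 154, 187) mm. Shut: level, tip at jig (28, 260, 80) mm. Push it from its tray (-y) side, towards +y, then down; the space below the shut grip is free.
- clamp_handle (a joint): Angle of the handle relative to the clamp bar (rad): 0 = open as at the start, about 2.87 = shut on its stop. From about 1.9 it may sink by its weight until the rubber tip meets the tray (2.35); then it takes up to about 9 N at the grip. Dead centre is at about 2.70; past it the sprung rubber tip drives the handle to the stop and keeps it there; let go before it, it springs back.
- clamp_bar (a joint): Angle of the clamp's steel bar relative to the jig (rad): 0 = open, 12 degrees from upright (its end is then at jig (28, 107, 130) mm, on the tray side of the handle); about 1.34 = shut, level over the tray's +y end.
- clamp_pad: Rubber tip (18 mm across) on the spindle at the end of the clamp bar; origin at the centre of its pressing face; springs back along the spindle up to 9 mm. Shut, it presses on the tray's +y end at jig (28, 51) mm.
- spare_tray: Empty blue tray of the same size on the bench to the right of the jig; bystander, origin at its underside.
- spanner: Steel spanner 130 mm long lying on the bench beyond the back rail; bystander.
- tape_roll: Amber roll of tape, 76 mm across, 24 mm high, lying on the bench to the right of the jig; bystander, origin at its underside.
- pen_cup: Black cup, 74 mm across, with pens standing in it up to 150 mm high, on the bench behind the clamp; bystander, origin at its underside.
- spray_bottle: Clear bottle, 44 mm across, 100 mm high, on the bench in front of the clamp; bystander, origin at its underside.
- red_bin: Red bin 170 x 110 x 78 mm with pens, on the bench at the left; bystander, origin at its underside.
- back_rail (a point): Middle of the inner (-x) face of the steel back rail, at plate level. The rail stands along the plate's +x edge, 22 mm high above the plate, and runs along jig y, 150 mm to either side of this point. The tray's +x side must lie against it.
- end_stop (a point): At plate level, half-way between two steel stop blocks (18 mm high, 30 mm wide, centred 40 mm to either side along jig x), on the plane of their inner (-y) faces. The tray's +y end must lie against both. The clamp stands behind them and its bar closes between them.
There are look-alikes about, which are no part of the job. What is shaped like the tray but pink is not meant.

How it is judged:
By the outcome, as a careful person would: the job done as asked, in the order asked, and still so for the second after the job is handed in, with the robot touching nothing.
It also fails if it takes over 64 s, if anything falls off the work surface, if the arm or the gripper's body presses on something with over 40 N, if the wrist force passes 120 N, or if a joint passes its speed limit or range.

ROBOT

A 6-joint arm with a two-finger parallel gripper is mounted at the origin on the work surface. World frame = base frame: x ahead of the robot, y to its left, z up, the work surface at z = 0. Lengths are in m, angles in degrees, forces in N, time in s.
With the tool pointing down it reaches from about 0.225 to 0.725 m from the base axis. Payload 3.1 kg.
Tool frame: the origin (TCP) lies at the very end of the fingers, on their centre line; the grasp point (between the pads) lies 19 mm behind it; x points along the fingers, z is the direction in which the jaws open and shut, and the axes are right-handed (so a half turn about x gives the same grasp; the last joint's range is limited). The gripper opens to 85 mm and grips with 20 to 120 N. Pads are 22 mm wide; open, the fingers measure 114 mm over their backs; the gripper's body (76 mm by 85 mm) begins 54 mm behind the grasp point. The pads swing forward as they close: fully open they stand 13 mm farther back than shut.
Start: joints at [-74.072, 2.75, 5.684, 92.934, 0, 82.678], TCP at [0.207, -0.482, 0.231] pointing down, gripper open.
Joint ranges: [-166.93, 166.93], [-56.73, 111.36], [-69.38, 81.34], [-121.58, 131.49], [-85.45, 84.26], [-180, 180]. Speed limits (degrees/s): [159.86, 159.86, 180, 180, 180, 180].

INTERFACE

Orientations are given as [roll, pitch, yaw] about the fixed x, y, z axes, in that order (R = Rz(yaw) Ry(pitch) Rx(roll)).
In Python, from cell import * gives the robot as it stands. The module is installed in compiled form; this text tells all that it offers.
- The arm moves only by the tool arm_command, never from a script. Its argument "steps" is a list of rows, each an object of numbers: "x", "y", "z": the shift along the tool's x, y, z in m; "ax", "ay", "az": the turn, a rotation vector about the tool's x, y, z in rad. In form: [{"x": .., "y": .., "z": .., "ax": .., "ay": .., "az": ..}, ...]. A call has exactly 5 rows; each row shifts and turns the commanded pose from where the row before left it, along the tool's axes as they then stand; what a row does not reach is not made up. A row lasts 1/8 s, in which the tool goes at most 62.5 mm and 10.7 degrees, less where a joint would pass 70% of its speed; a pose out of reach is approached as far as the arm can. A call is refused whole if a number of a shift passes 0.0625 or a number of a turn 0.188, either way. A call with a gripper value outside its range is refused whole. "hand" is the opening in per cent of the stroke, from 0 (shut) to 100 (fully open), set as the call begins (left out, the last holds). The fingers move at their own pace and stop on an object; "squeeze" is the grip in N (left out, the last holds). Time passes only in rows, so rows that do not move let the fingers close, or fill a call up. It gives the time, the measured TCP pose, the force and the opening at its end, in the units of the state.
- get_obs(): the state, without advancing time (a new reading comes with each control period).
- camera(name): name is "side" or "top"; returns a dict with "pixels" (400x640x3 uint8, red, green, blue), "mtx" (3x3 intrinsics, pixels), "cam_to_world" (4x4, takes a point from camera to world coordinates). Camera axes: x right, y up, looking along -z (the intrinsics and any distortion apply to the point x, -y, -z); pixel columns grow to the right and rows downward; lengths in m; the calibration is good to about 2 mm. A picture is of the moment at which its call begins. There is no depth.
- hand_in(): hands the job in, once; it reports no verdict.
The state is a dict: "time_s": time; "joint_positions": joint angles; "dq": joint speeds; "effort": joint torques, N m; "eef_pos": TCP position; "orientation": TCP orientation; "ft_force": force on the tool from outside, world axes, zero at the start; "wrist_torque": the same for the moment, N m; "opening": opening from 0.0 (shut) to 1.0 (fully open).
Only numpy, scipy, OpenCV 4.12 (cv2) and the standard library are available. Lean on these libraries where they do the work, as an engineer would, in place of code of your own. Each camera call takes 0.05 s, during which the arm holds its last target.

## Working session

There is one attempt and no reset: what is moved stays moved. The work goes in short steps, Python scripts to look and compute and a tool call to move; the robot and the scene stay as the last step left them, time stands still between calls to the robot, and variables do not carry over. Pictures are saved under pics/ and viewed, and the job is handed in when it is done.

Besides the shell and the picture viewer there is one more tool, called by a JSON object that holds its "name" and its "arguments". arm_command: Moves the arm, as the interface text tells. Its arguments: {"type":"object","properties":{"steps":{"type":"array"},"hand":{"type":"number"},"squeeze":{"type":"number"}},"required":["steps"]}

```bash
ls; mkdir -p pics
python3 - <<'E'
from cell import *
import cv2
print(get_obs())
for n in ("side","top"):
    c=camera(n); cv2.imwrite(f"pics/{n}0.png",c["pixels"][:,:,::-1]); print(n,c["mtx"],c["cam_to_world"],[k for k in c])
E
```

```text
pics
{'time_s': 0.0, 'joint_positions': array([-7.40711896e+01,  2.79266685e+00,  5.58901924e+00,  9.29329598e+01,
        1.13425864e-04,  8.26791816e+01]), 'dq': array([ 0.05836456,  0.03972416, -0.01435093,  0.03360976, -0.06254624,
       -0.08426737]), 'effort': array([ 4.19026974e-04, -3.38784492e+01,  3.20012605e+01,  2.04732490e-02,
       -3.41445748e-04,  2.63751101e-07]), 'eef_pos': array([ 0.20706733, -0.48176173,  0.23009652]), 'orientation': array([172.63160869,  89.86339253, 105.88123737]), 'ft_force': array([ 0.19810818,  0.52143473, -0.90456704]), 'wrist_torque': array([0.07153776, 0.02549944, 0.04482197]), 'opening': 1.0005741776352939}
side [[411.05451554   0.         321.20434551]
 [  0.         411.05451554 201.07949751]
 [  0.           0.           1.        ]] [[ 0.96764394  0.14220246 -0.20843142  0.25612774]
 [-0.25163758  0.60456846 -0.75576154 -0.90481291]
 [ 0.01853991  0.78375725  0.6207905   0.85893231]
 [ 0.          0.          0.          1.        ]] ['pixels', 'mtx', 'cam_to_world']
top [[395.23812271   0.         317.1286803 ]
 [  0.         395.23812271 191.09668661]
 [  0.           0.           1.        ]] [[-0.01189566  0.99113541 -0.13232193  0.30563129]
 [-0.99977355 -0.01412436 -0.01591711 -0.03251925]
 [-0.01764498  0.13210262  0.99107898  1.48622941]
 [ 0.          0.          0.          1.        ]] ['pixels', 'mtx', 'cam_to_world']
```

View pics/side0.png

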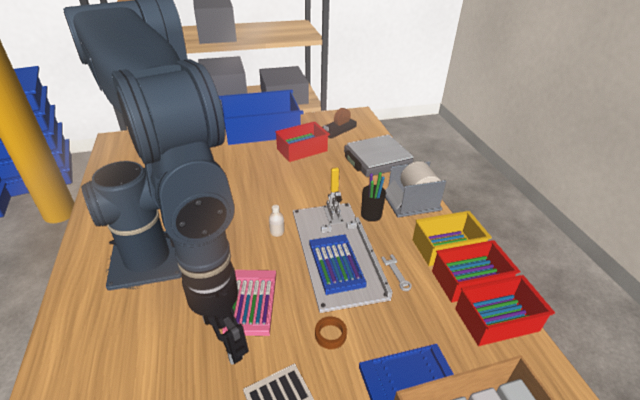

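View pics/top0.png

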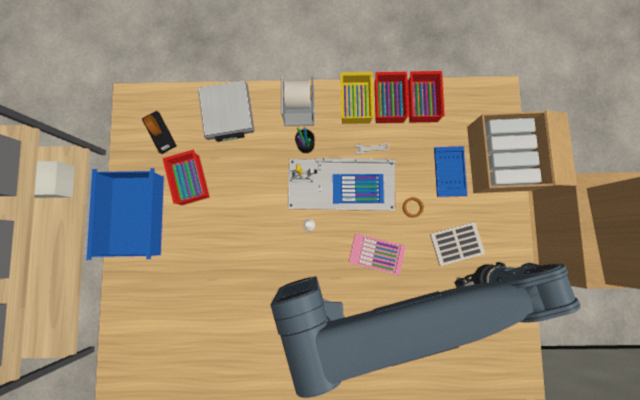

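The blue pen tray on the aluminium plate is at top px (358,188) and side px (336,263). The look-alikes are the pink tray at top (377,254) and the empty blue spare tray at top (450,172). Only the first lies on the jig and holds pens. I'll confirm it in an enlarged crop.

Run:
```python
import cv2,numpy as np
t=cv2.imread("pics/top0.png"); s=cv2.imread("pics/side0.png")
cv2.imwrite("pics/topc.png",cv2.resize(t[150:220,280:410],None,fx=6,fy=6,interpolation=cv2.INTER_CUBIC))
cv2.imwrite("pics/sidec.png",cv2.resize(s[160:315,265:425],None,fx=3.8,fy=3.8,interpolation=cv2.INTER_CUBIC))
```

```text
(no output)
```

View pics/topc.png

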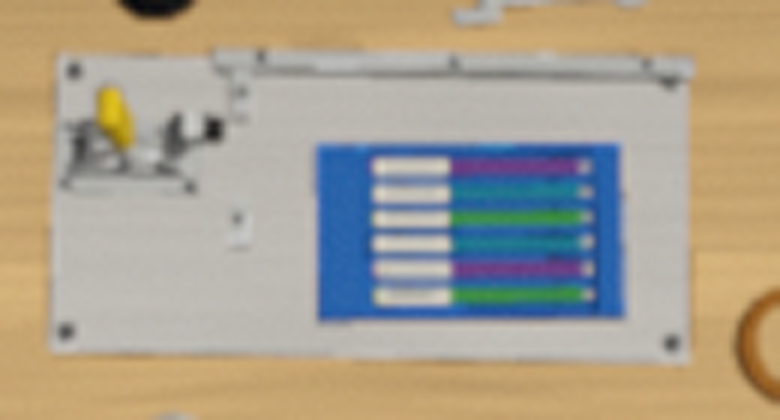

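View pics/sidec.png

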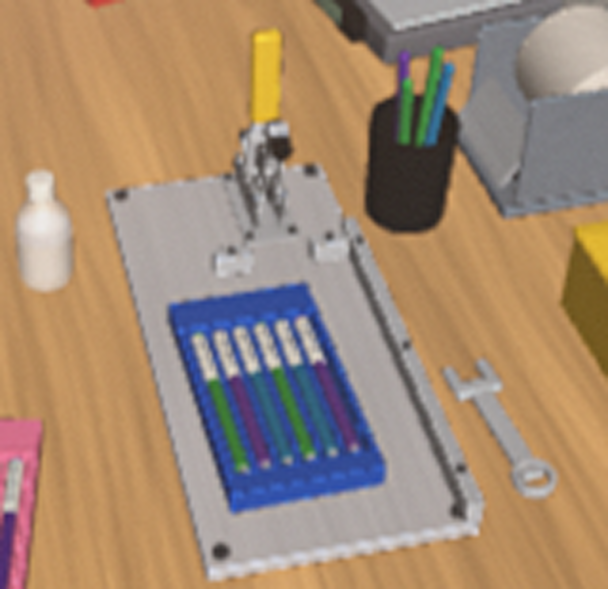

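Confirmed: in the crops the tray with six pens is blue and on the plate, and the clamp is at its left end in the top view (+y). Next I'll fit the jig and tray poses.

```bash
cat > h.py <<'E'
import numpy as np,cv2
from scipy.optimize import least_squares
CAM={}
def setc(n,c): CAM[n]=(np.array(c["mtx"]),np.array(c["cam_to_world"]))
CAM["side"]=(np.array([[411.05451554,0,321.20434551],[0,411.05451554,201.07949751],[0,0,1]]),np.array([[0.96764394,0.14220246,-0.20843142,0.25612774],[-0.25163758,0.60456846,-0.75576154,-0.90481291],[0.01853991,0.78375725,0.6207905,0.85893231],[0,0,0,1]]))
CAM["top"]=(np.array([[395.23812271,0,317.1286803],[0,395.23812271,191.09668661],[0,0,1]]),np.array([[-0.01189566,0.99113541,-0.13232193,0.30563129],[-0.99977355,-0.01412436,-0.01591711,-0.03251925],[-0.01764498,0.13210262,0.99107898,1.48622941],[0,0,0,1]]))
def proj(n,P):
    K,T=CAM[n]; P=np.atleast_2d(P); c=(P-T[:3,3])@T[:3,:3]; c=c*[1,-1,-1]
    q=c@K.T; return q[:,:2]/q[:,2:]
def topx(u): return np.array([280,150])+(np.array(u,float)+.5)/6-.5
def sidx(u): return np.array([265,160])+(np.array(u,float)+.5)/3.8-.5
def W(p,L):
    L=np.atleast_2d(L); c,s=np.cos(p[2]),np.sin(p[2])
    return np.c_[p[0]+c*L[:,0]-s*L[:,1],p[1]+s*L[:,0]+c*L[:,1],L[:,2]]
def fit(obs,z=None):
    # obs list (cam,px,local)
    f=lambda p:np.concatenate([(proj(n,W(p,l))[0]-px) for n,px,l in obs])
    r=least_squares(f,[.45,-.05,0],loss="soft_l1"); return r.x,f(r.x).reshape(-1,2)
E
python3 - <<'E'
from h import *
a,b=.095,.2
J=[("top",topx(u),[x,y,.012]) for u,x,y in [((60,55),a,b),((50,351),-a,b),((690,360),-a,-b)]]
J+=[("side",sidx(u),[x,y,.012]) for u,x,y in [((108,192),-a,b),((210,570),-a,-b),((325,168),a,b)]]
pj,r=fit(J); print(pj[:2],np.degrees(pj[2]));print(r.round(2))
for n in("top","side"):
    q,rr=fit([o for o in J if o[0]==n]); print(n,q[:2],np.degrees(q[2]))
a,b=.055,.095
T=[("top",topx(u),[x,y,.032]) for u,x,y in [((317,143),a,b),((619,145),a,-b),((623,317),-a,-b),((320,318),-a,b)]]
T+=[("side",sidx(u),[x,y,.032]) for u,x,y in [((307,285),a,b),((170,303),-a,b),((232,490),-a,-b),((382,462),a,-b)]]
pt,r=fit(T); print(pt[:2],np.degrees(pt[2]));print(r.round(2))
for n in("top","side"):
    q,rr=fit([o for o in T if o[0]==n]); print(n,q[:2],np.degrees(q[2]))
c,s=np.cos(pj[2]),np.sin(pj[2]);d=pt[:2]-pj[:2];print("tray in jig",c*d[0]+s*d[1],-s*d[0]+c*d[1],np.degrees(pt[2]-pj[2]))
P=W(pj,[[.028,.154,.187],[.028,.146,.052],[.028,.107,.130],[.028,.26,.08],[.028,-.02,.012]])
print(P)
tp=proj("top",P);sp=proj("side",P);print((tp-[280,150])*6,(sp-[265,160])*3.8)
E
```

```text
[ 0.52880315 -0.10088216] -1.9096974403070932
[[-0.32 -0.55]
 [-0.21 -0.19]
 [ 0.25  0.44]
 [ 0.03 -0.15]
 [ 0.11  1.17]
 [-0.34 -1.07]]
top [ 0.52879589 -0.1010832 ] -1.6229413289716146
side [ 0.52911986 -0.10017168] -2.0654033318107508
[ 0.50881439 -0.15862356] -0.8067028833053409
[[-0.7   0.11]
 [ 0.02 -0.27]
 [-0.06  0.46]
 [-1.12  0.28]
 [ 0.26 -0.99]
 [-0.11 -0.06]
 [-0.31  1.24]
 [ 1.21  1.15]]
top [ 0.50938575 -0.16031054] -0.775694114889046
side [ 0.50884873 -0.15640734] -0.777245731032684
tray in jig -0.01805346857179466 -0.058375443643104916 1.1029945570017523
[[ 0.56191955  0.05209922  0.187     ]
 [ 0.56165295  0.04410367  0.052     ]
 [ 0.5603533   0.00512533  0.13      ]
 [ 0.56545193  0.15804035  0.08      ]
 [ 0.55612111 -0.12180414  0.012     ]]
[[106.74930699 101.03961912]
 [134.29249397 143.67483788]
 [193.98070422 121.38678474]
 [-56.93187456 132.14400793]
 [401.16542879 159.55658454]] [[268.89898342  32.37864793]
 [264.63241352 174.75638618]
 [280.92104938 127.45332818]
 [233.71354417  68.18104934]
 [316.2270101  351.66960182]]
```

```bash
cat >> h.py <<'E'
from scipy.spatial.transform import Rotation as Ro
PJ=np.array([.5288,-.1009,np.radians(-1.8)])
def Robs(o): return Ro.from_euler("xyz",o["orientation"],degrees=True).as_matrix()
def jig(p):
    c,s=np.cos(PJ[2]),np.sin(PJ[2]);d=np.array(p[:2])-PJ[:2];return np.array([c*d[0]+s*d[1],-s*d[0]+c*d[1],p[2]])
def go(o,tgt_jig=None,zdir=None):
    R=Robs(o);p=np.array(o["eef_pos"])
    if tgt_jig is not None: 
        g=W(PJ,[tgt_jig])[0]; print("target world",g.round(4),"tool shift",(R.T@(g-p)).round(4))
    if zdir is not None:
        c,s=np.cos(PJ[2]),np.sin(PJ[2]); z=np.array([c*zdir[0]-s*zdir[1],s*zdir[0]+c*zdir[1],0]); x=np.array([0,0,-1.]); y=np.cross(z,x)
        print("rotvec tool",Ro.from_matrix(R.T@np.c_[x,y,z]).as_rotvec().round(4))
def st(o): print(round(o["time_s"],2),"jig mm",(jig(o["eef_pos"])*1000).round(1),"F",o["ft_force"].round(1),"open",round(o["opening"],2),"q",o["joint_positions"].round(0))
E
python3 - <<'E'
from cell import *
from h import *
o=get_obs(); print(Robs(o).round(3)); st(o)
for z in((0,1),(0,-1),(1,0),(-1,0)):print(z);go(o,[-.125,-.058,.1],z)
# world of cup, bottle base approx
for n,u,z in(("cup",(305,140),.08),("bottle",(309.5,226),.09)):
    K,T=CAM["top"];d=T[:3,:3]@(np.linalg.inv(K)@[*u,1]*[1,-1,-1]);P=T[:3,3]+d*(z-T[2,3])/d[2];print(n,P,jig(P))
E
```

```text
[[-0.001  0.919  0.395]
 [ 0.002  0.395 -0.919]
 [-1.     0.    -0.002]]
0.1 jig mm [-309.6 -390.8  230.2] F [-0.  -0.7 -1. ] open 1.0 q [-74.   3.   6.  93.   0.  83.]
(0, 1)
target world [ 0.402  -0.1549  0.1   ] tool shift [ 0.1308  0.3081 -0.2231]
rotvec tool [-2.7044e+00 -3.0000e-04 -3.0000e-03]
(0, -1)
target world [ 0.402  -0.1549  0.1   ] tool shift [ 0.1308  0.3081 -0.2231]
rotvec tool [ 4.372e-01 -2.200e-03  2.000e-04]
(1, 0)
target world [ 0.402  -0.1549  0.1   ] tool shift [ 0.1308  0.3081 -0.2231]
rotvec tool [-1.1336 -0.0017 -0.0015]
(-1, 0)
target world [ 0.402  -0.1549  0.1   ] tool shift [ 0.1308  0.3081 -0.2231]
rotvec tool [ 2.008e+00 -1.600e-03  2.000e-03]
cup [0.68240638 0.03215582 0.08      ] [0.1493512  0.13781506 0.08      ]
bottle [0.36834543 0.01826731 0.09      ] [-0.16411853  0.11406851  0.09      ]
```

{"name": "arm_command", "arguments": {"hand": 35, "steps": [{"ax": 0.146}, {"ax": 0.146}, {"ax": 0.146}, {"ax": 0}, {"ax": 0}]}}

```text
invalid input at $.steps[0]: expected keys x, y, z, ax, ay, az
```

Run:
```python
from cell import *
from h import *
o=get_obs(); st(o); go(o,[-.105,-.058,.08],(0,-1))
```

```text
0.1 jig mm [-309.6 -390.8  230.2] F [-0.  -0.7 -1. ] open 1.0 q [-74.   3.   6.  93.   0.  83.]
target world [ 0.422  -0.1556  0.08  ] tool shift [ 0.1508  0.3262 -0.2146]
rotvec tool [ 4.372e-01 -2.200e-03  2.000e-04]
```

{"name": "arm_command", "arguments": {"hand": 35, "steps": [{"x": 0, "y": 0, "z": 0, "ax": 0.146, "ay": 0, "az": 0}, {"x": 0, "y": 0, "z": 0, "ax": 0.146, "ay": 0, "az": 0}, {"x": 0, "y": 0, "z": 0, "ax": 0.145, "ay": 0, "az": 0}, {"x": 0, "y": 0, "z": 0, "ax": 0, "ay": 0, "az": 0}, {"x": 0, "y": 0, "z": 0, "ax": 0, "ay": 0, "az": 0}]}}

```text
time_s: 0.72
eef_pos: [0.2072, -0.4822, 0.231]
orientation: [-162.3, 90.0, 106.0]
ft_force: [0.3, -0.2, -0.0]
opening: 0.349
```

Run:
```python
from cell import *
from h import *
o=get_obs(); st(o); go(o,[-.105,-.058,.08],(0,-1))
```

```text
0.72 jig mm [-309.5 -391.2  231. ] F [ 0.3 -0.2 -0. ] open 0.35 q [-74.   3.   6.  93.  -0. 108.]
target world [ 0.422  -0.1556  0.08  ] tool shift [ 0.1511  0.2053 -0.3326]
rotvec tool [ 0.0023 -0.0006  0.0002]
```

{"name": "arm_command", "arguments": {"steps": [{"x": 0, "y": 0.0205, "z": -0.0333, "ax": 0, "ay": 0, "az": 0}, {"x": 0, "y": 0.0205, "z": -0.0333, "ax": 0, "ay": 0, "az": 0}, {"x": 0, "y": 0.0205, "z": -0.0333, "ax": 0, "ay": 0, "az": 0}, {"x": 0, "y": 0.0205, "z": -0.0333, "ax": 0, "ay": 0, "az": 0}, {"x": 0, "y": 0.0205, "z": -0.0333, "ax": 0, "ay": 0, "az": 0}]}}

```text
time_s: 1.35
eef_pos: [0.3154, -0.318, 0.2313]
orientation: [69.4, 90.0, -22.3]
ft_force: [1.0, -0.8, 0.9]
opening: 0.347
```

{"name": "arm_command", "arguments": {"steps": [{"x": 0.02, "y": 0.0205, "z": -0.0333, "ax": 0, "ay": 0, "az": 0}, {"x": 0.02, "y": 0.0205, "z": -0.0333, "ax": 0, "ay": 0, "az": 0}, {"x": 0.02, "y": 0.0205, "z": -0.0333, "ax": 0, "ay": 0, "az": 0}, {"x": 0.02, "y": 0.0205, "z": -0.0333, "ax": 0, "ay": 0, "az": 0}, {"x": 0.02, "y": 0.0205, "z": -0.0333, "ax": 0, "ay": 0, "az": 0}]}}

```text
time_s: 1.98
eef_pos: [0.4231, -0.1548, 0.1308]
orientation: [57.5, 90.0, -34.2]
ft_force: [1.5, -0.4, -0.2]
opening: 0.351
```

{"name": "arm_command", "arguments": {"steps": [{"x": 0.02, "y": 0, "z": 0, "ax": 0, "ay": 0, "az": 0}, {"x": 0.02, "y": 0, "z": 0, "ax": 0, "ay": 0, "az": 0}, {"x": 0.01, "y": 0, "z": 0, "ax": 0, "ay": 0, "az": 0}, {"x": 0, "y": 0, "z": 0, "ax": 0, "ay": 0, "az": 0}, {"x": 0, "y": 0, "z": 0, "ax": 0, "ay": 0, "az": 0}]}}

```text
time_s: 2.6
eef_pos: [0.423, -0.1564, 0.0822]
orientation: [63.8, 89.9, -28.0]
ft_force: [1.0, -0.2, -0.4]
opening: 0.349
```

Run:
```python
from cell import *
from h import *
o=get_obs(); st(o); go(o,[-.105,-.058,.017],(0,-1))
s=camera("side")["pixels"][:,:,::-1];cv2.imwrite("pics/s1.png",cv2.resize(s[140:340,220:440],None,fx=3,fy=3,interpolation=cv2.INTER_CUBIC))
```

```text
2.6 jig mm [-104.   -58.8   82.2] F [ 1.  -0.2 -0.4] open 0.35 q [-29.  -7. -21.  76.   0. 153.]
target world [ 0.422  -0.1556  0.017 ] tool shift [ 0.0652 -0.0011 -0.0008]
rotvec tool [ 0.0002  0.0007 -0.0014]
```

View pics/s1.png

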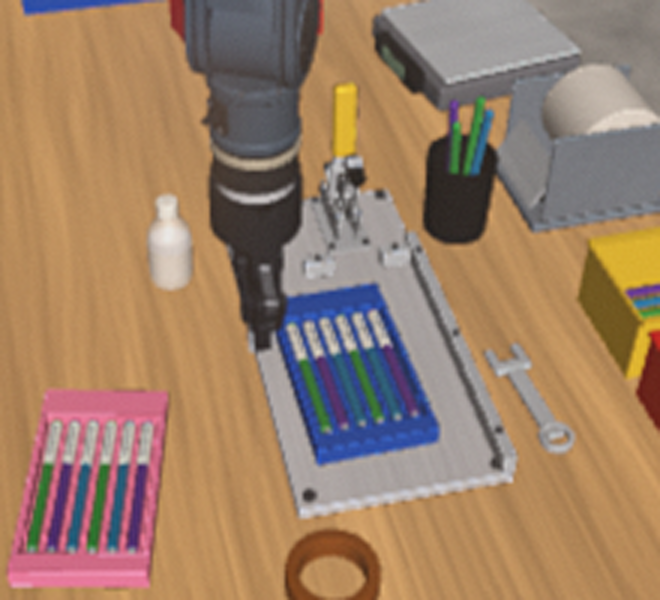

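The picture shows the fingers at px (262,340) above the plate's front edge, beside the middle of the tray. Next: lower, then push towards the rail.

{"name": "arm_command", "arguments": {"steps": [{"x": 0.02, "y": 0, "z": 0, "ax": 0, "ay": 0, "az": 0}, {"x": 0.02, "y": 0, "z": 0, "ax": 0, "ay": 0, "az": 0}, {"x": 0.015, "y": 0, "z": 0, "ax": 0, "ay": 0, "az": 0}, {"x": 0.009, "y": 0, "z": 0, "ax": 0, "ay": 0, "az": 0}, {"x": 0, "y": 0, "z": 0, "ax": 0, "ay": 0, "az": 0}]}}

```text
time_s: 3.28
eef_pos: [0.4221, -0.1557, 0.0169]
orientation: [-116.9, 89.9, 151.3]
ft_force: [-0.4, -0.9, -0.6]
opening: 0.349
```

{"name": "arm_command", "arguments": {"steps": [{"x": 0, "y": 0.006, "z": 0, "ax": 0, "ay": 0, "az": 0}, {"x": 0, "y": 0.006, "z": 0, "ax": 0, "ay": 0, "az": 0}, {"x": 0, "y": 0.006, "z": 0, "ax": 0, "ay": 0, "az": 0}, {"x": 0, "y": 0.006, "z": 0, "ax": 0, "ay": 0, "az": 0}, {"x": 0, "y": 0.006, "z": 0, "ax": 0, "ay": 0, "az": 0}]}}

```text
time_s: 3.9
eef_pos: [0.4517, -0.1565, 0.0171]
orientation: [-100.7, 89.8, 167.5]
ft_force: [-4.7, 0.2, 4.1]
opening: 0.35
```

{"name": "arm_command", "arguments": {"steps": [{"x": 0, "y": 0.005, "z": 0, "ax": 0, "ay": 0, "az": 0}, {"x": 0, "y": 0.005, "z": 0, "ax": 0, "ay": 0, "az": 0}, {"x": 0, "y": 0.005, "z": 0, "ax": 0, "ay": 0, "az": 0}, {"x": 0, "y": 0.005, "z": 0, "ax": 0, "ay": 0, "az": 0}, {"x": 0, "y": 0.003, "z": 0, "ax": 0, "ay": 0, "az": 0}]}}

```text
time_s: 4.53
eef_pos: [0.4759, -0.1576, 0.0171]
orientation: [147.9, 90.0, 56.1]
ft_force: [-3.3, -0.1, 0.9]
opening: 0.35
```

Run:
```python
from cell import *
from h import *
o=get_obs(); st(o)
s=camera("side")["pixels"][:,:,::-1];cv2.imwrite("pics/s2.png",cv2.resize(s[160:315,265:425],None,fx=3.8,fy=3.8,interpolation=cv2.INTER_CUBIC))
```

```text
4.53 jig mm [-51.1 -58.3  17.1] F [-3.3 -0.1  0.9] open 0.35 q [-26.   3. -19.  68.   0. 156.]
```

View pics/s2.png

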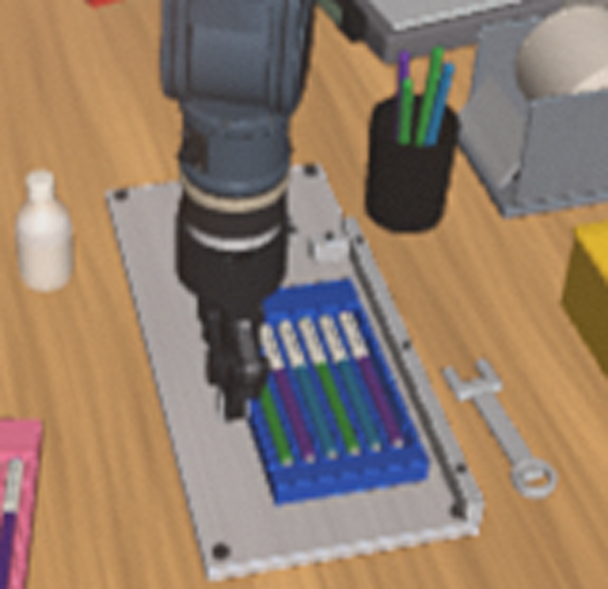

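The tray is sliding straight, with its +x edge about 14 mm from the rail (px 350–470). I'll continue slowly.

{"name": "arm_command", "arguments": {"steps": [{"x": 0, "y": 0.003, "z": 0, "ax": 0, "ay": 0, "az": 0}, {"x": 0, "y": 0.003, "z": 0, "ax": 0, "ay": 0, "az": 0}, {"x": 0, "y": 0.002, "z": 0, "ax": 0, "ay": 0, "az": 0}, {"x": 0, "y": 0.002, "z": 0, "ax": 0, "ay": 0, "az": 0}, {"x": 0, "y": 0.001, "z": 0, "ax": 0, "ay": 0, "az": 0}]}}

```text
time_s: 5.2
eef_pos: [0.4866, -0.1579, 0.0172]
orientation: [148.0, 90.0, 56.2]
ft_force: [-2.5, 0.8, -0.5]
opening: 0.352
```

{"name": "arm_command", "arguments": {"steps": [{"x": 0, "y": 0.001, "z": 0, "ax": 0, "ay": 0, "az": 0}, {"x": 0, "y": 0.001, "z": 0, "ax": 0, "ay": 0, "az": 0}, {"x": 0, "y": 0.0005, "z": 0, "ax": 0, "ay": 0, "az": 0}, {"x": 0, "y": 0, "z": 0, "ax": 0, "ay": 0, "az": 0}, {"x": 0, "y": 0, "z": 0, "ax": 0, "ay": 0, "az": 0}]}}

```text
time_s: 5.82
eef_pos: [0.4875, -0.1578, 0.0172]
orientation: [-92.6, 89.8, 175.6]
ft_force: [-5.7, 0.0, 2.4]
opening: 0.35
```

{"name": "arm_command", "arguments": {"steps": [{"x": 0, "y": 0.001, "z": 0, "ax": 0, "ay": 0, "az": 0}, {"x": 0, "y": 0.001, "z": 0, "ax": 0, "ay": 0, "az": 0}, {"x": 0, "y": 0, "z": 0, "ax": 0, "ay": 0, "az": 0}, {"x": 0, "y": 0, "z": 0, "ax": 0, "ay": 0, "az": 0}, {"x": 0, "y": 0, "z": 0, "ax": 0, "ay": 0, "az": 0}]}}

```text
time_s: 6.45
eef_pos: [0.4875, -0.1578, 0.0172]
orientation: [-89.6, 89.6, 178.6]
ft_force: [-11.2, 0.0, 6.1]
opening: 0.352
```

Run:
```python
from cell import *
from h import *
o=get_obs(); st(o)
s=camera("side")["pixels"][:,:,::-1];cv2.imwrite("pics/s3.png",cv2.resize(s[215:315,300:420],None,fx=6,fy=6,interpolation=cv2.INTER_CUBIC))
```

```text
6.45 jig mm [-39.5 -58.2  17.2] F [-11.2   0.    6.1] open 0.35 q [-25.   5. -17.  69.  -0. 156.]
```

View pics/s3.png

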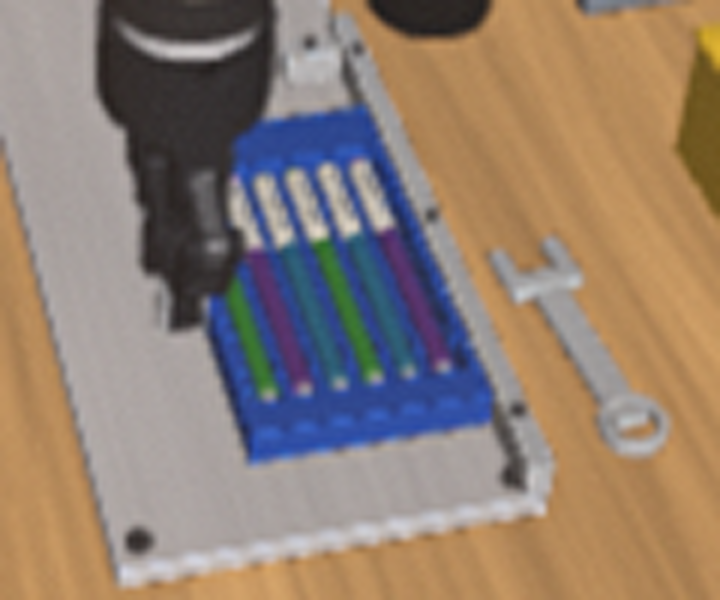

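The tray's +x side now lies along the rail (px 380,110 to 495,400) and contact force has built up. Now I'll back off, lift and turn for the y push.

{"name": "arm_command", "arguments": {"steps": [{"x": 0, "y": -0.01, "z": 0, "ax": 0, "ay": 0, "az": 0}, {"x": 0, "y": -0.02, "z": 0, "ax": 0, "ay": 0, "az": 0}, {"x": -0.03, "y": 0, "z": 0, "ax": 0, "ay": 0, "az": 0}, {"x": -0.04, "y": 0, "z": 0, "ax": 0, "ay": 0, "az": 0}, {"x": -0.03, "y": 0, "z": 0, "ax": 0, "ay": 0, "az": 0}]}}

```text
time_s: 7.12
eef_pos: [0.4628, -0.1577, 0.1199]
orientation: [75.9, 89.7, -15.9]
ft_force: [1.0, -0.4, 0.0]
opening: 0.35
```

{"name": "arm_command", "arguments": {"steps": [{"x": 0, "y": 0, "z": 0.02, "ax": -0.157, "ay": 0, "az": 0}, {"x": 0, "y": 0, "z": 0.02, "ax": -0.157, "ay": 0, "az": 0}, {"x": 0, "y": 0, "z": 0.02, "ax": -0.157, "ay": 0, "az": 0}, {"x": 0, "y": 0, "z": 0.02, "ax": -0.157, "ay": 0, "az": 0}, {"x": 0, "y": 0, "z": 0.02, "ax": -0.157, "ay": 0, "az": 0}]}}

```text
time_s: 7.75
eef_pos: [0.4898, -0.2521, 0.1183]
orientation: [25.8, 89.8, -20.7]
ft_force: [0.3, 0.4, 0.3]
opening: 0.345
```

{"name": "arm_command", "arguments": {"steps": [{"x": 0, "y": 0, "z": 0, "ax": -0.157, "ay": 0, "az": 0}, {"x": 0, "y": 0, "z": 0, "ax": -0.157, "ay": 0, "az": 0}, {"x": 0, "y": 0, "z": 0, "ax": -0.157, "ay": 0, "az": 0}, {"x": 0, "y": 0, "z": 0, "ax": -0.157, "ay": 0, "az": 0}, {"x": 0, "y": 0, "z": 0, "ax": -0.157, "ay": 0, "az": 0}]}}

```text
time_s: 8.38
eef_pos: [0.4896, -0.2513, 0.1181]
orientation: [-17.4, 89.8, -19.0]
ft_force: [0.1, -0.5, -0.1]
opening: 0.353
```

Run:
```python
from cell import *
from h import *
o=get_obs(); st(o); go(o,[.025,-.190,.017],(1,0))
```

```text
8.38 jig mm [ -34.5 -151.6  118.1] F [ 0.1 -0.5 -0.1] open 0.35 q [-34.   7.  -3.  80.   0.  57.]
target world [ 0.5478 -0.2916  0.017 ] tool shift [ 0.1014 -0.0386  0.0589]
rotvec tool [0.0047 0.0038 0.0012]
```

{"name": "arm_command", "arguments": {"steps": [{"x": 0, "y": -0.0195, "z": 0.0295, "ax": 0, "ay": 0, "az": 0}, {"x": 0, "y": -0.0195, "z": 0.0295, "ax": 0.004, "ay": 0.004, "az": 0}, {"x": 0.035, "y": 0, "z": 0, "ax": 0, "ay": 0, "az": 0}, {"x": 0.02, "y": 0, "z": 0, "ax": 0, "ay": 0, "az": 0}, {"x": 0, "y": 0, "z": 0, "ax": 0, "ay": 0, "az": 0}]}}

```text
time_s: 9.0
eef_pos: [0.5452, -0.291, 0.0604]
orientation: [161.5, 89.7, 159.4]
ft_force: [-0.8, 0.5, -0.3]
opening: 0.348
```

Run:
```python
from cell import *
from h import *
o=get_obs(); st(o); go(o,[.025,-.190,.017],(1,0))
s=camera("side")["pixels"][:,:,::-1];cv2.imwrite("pics/s4.png",cv2.resize(s[165:325,280:420],None,fx=3.6,fy=3.6,interpolation=cv2.INTER_CUBIC))
```

```text
9.0 jig mm [  22.3 -189.5   60.4] F [-0.8  0.5 -0.3] open 0.35 q [-34.  18.   4.  76.  -0.  58.]
target world [ 0.5478 -0.2916  0.017 ] tool shift [ 0.0433 -0.0006  0.0029]
rotvec tool [-0.0046 -0.0056 -0.0019]
```

View pics/s4.png

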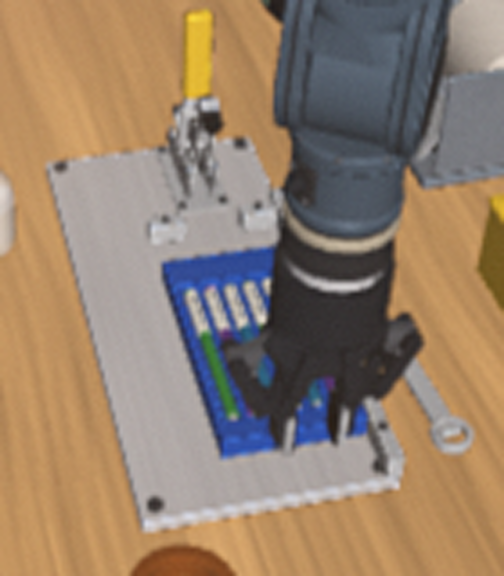

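The fingers (px 290,445 and 342,435) hang clear of the tray's -y end. Now lower them and push towards the stops.

{"name": "arm_command", "arguments": {"steps": [{"x": 0.015, "y": 0, "z": -0.002, "ax": 0, "ay": 0, "az": 0}, {"x": 0.015, "y": 0, "z": 0, "ax": 0, "ay": 0, "az": 0}, {"x": 0.013, "y": 0, "z": 0, "ax": 0, "ay": 0, "az": 0}, {"x": 0, "y": 0.005, "z": 0, "ax": 0, "ay": 0, "az": 0}, {"x": 0, "y": 0.005, "z": 0, "ax": 0, "ay": 0, "az": 0}]}}

```text
time_s: 9.68
eef_pos: [0.544, -0.2812, 0.0193]
orientation: [177.0, 89.8, 175.0]
ft_force: [0.7, 0.5, 0.0]
opening: 0.346
```

{"name": "arm_command", "arguments": {"steps": [{"x": 0, "y": 0.006, "z": 0, "ax": 0, "ay": 0, "az": 0}, {"x": 0, "y": 0.006, "z": 0, "ax": 0, "ay": 0, "az": 0}, {"x": 0, "y": 0.006, "z": 0, "ax": 0, "ay": 0, "az": 0}, {"x": 0, "y": 0.006, "z": 0, "ax": 0, "ay": 0, "az": 0}, {"x": 0, "y": 0.006, "z": 0, "ax": 0, "ay": 0, "az": 0}]}}

```text
time_s: 10.3
eef_pos: [0.5453, -0.2522, 0.02]
orientation: [-149.2, 89.8, -151.2]
ft_force: [-1.3, -4.2, 1.8]
opening: 0.349
```

Run:
```python
from cell import *
from h import *
o=get_obs(); st(o)
s=camera("side")["pixels"][:,:,::-1];cv2.imwrite("pics/s5.png",cv2.resize(s[165:325,280:420],None,fx=3.6,fy=3.6,interpolation=cv2.INTER_CUBIC))
```

```text
10.3 jig mm [  21.2 -150.7   20. ] F [-1.3 -4.2  1.8] open 0.35 q [-31.  17.  -2.  71.  -0.  61.]
```

View pics/s5.png

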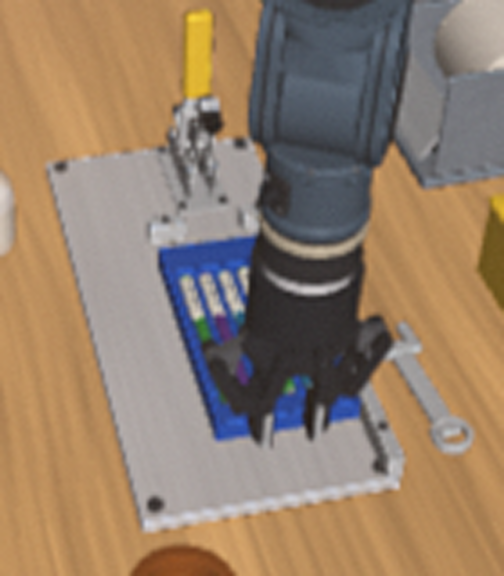

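The tray moves along the rail, about 25 mm short of the stops.

{"name": "arm_command", "arguments": {"steps": [{"x": 0, "y": 0.005, "z": 0, "ax": 0, "ay": 0, "az": 0}, {"x": 0, "y": 0.005, "z": 0, "ax": 0, "ay": 0, "az": 0}, {"x": 0, "y": 0.004, "z": 0, "ax": 0, "ay": 0, "az": 0}, {"x": 0, "y": 0.003, "z": 0, "ax": 0, "ay": 0, "az": 0}, {"x": 0, "y": 0.003, "z": 0, "ax": 0, "ay": 0, "az": 0}]}}

```text
time_s: 10.98
eef_pos: [0.546, -0.232, 0.0198]
orientation: [-161.2, 89.8, -163.2]
ft_force: [0.0, -5.7, 3.7]
opening: 0.352
```

{"name": "arm_command", "arguments": {"steps": [{"x": 0, "y": 0.002, "z": 0, "ax": 0, "ay": 0, "az": 0}, {"x": 0, "y": 0.002, "z": 0, "ax": 0, "ay": 0, "az": 0}, {"x": 0, "y": 0.001, "z": 0, "ax": 0, "ay": 0, "az": 0}, {"x": 0, "y": 0, "z": 0, "ax": 0, "ay": 0, "az": 0}, {"x": 0, "y": 0, "z": 0, "ax": 0, "ay": 0, "az": 0}]}}

```text
time_s: 11.6
eef_pos: [0.546, -0.2266, 0.0193]
orientation: [178.7, 89.8, 176.6]
ft_force: [0.1, -4.2, 3.6]
opening: 0.352
```

Run:
```python
from cell import *
from h import *
o=get_obs(); st(o)
```

```text
11.6 jig mm [  21.1 -125.1   19.3] F [ 0.1 -4.2  3.6] open 0.35 q [-29.  16.  -4.  70.  -0.  63.]
```

{"name": "arm_command", "arguments": {"steps": [{"x": 0, "y": 0.001, "z": 0, "ax": 0, "ay": 0, "az": 0}, {"x": 0, "y": 0.001, "z": 0, "ax": 0, "ay": 0, "az": 0}, {"x": 0, "y": 0, "z": 0, "ax": 0, "ay": 0, "az": 0}, {"x": 0, "y": 0, "z": 0, "ax": 0, "ay": 0, "az": 0}, {"x": 0, "y": 0, "z": 0, "ax": 0, "ay": 0, "az": 0}]}}

```text
time_s: 12.22
eef_pos: [0.5459, -0.2255, 0.0193]
orientation: [-155.7, 89.7, -157.8]
ft_force: [-0.1, -7.1, 2.2]
opening: 0.346
```

{"name": "arm_command", "arguments": {"steps": [{"x": 0, "y": 0.001, "z": 0, "ax": 0, "ay": 0, "az": 0}, {"x": 0, "y": 0.001, "z": 0, "ax": 0, "ay": 0, "az": 0}, {"x": 0, "y": 0, "z": 0, "ax": 0, "ay": 0, "az": 0}, {"x": 0, "y": 0, "z": 0, "ax": 0, "ay": 0, "az": 0}, {"x": 0, "y": 0, "z": 0, "ax": 0, "ay": 0, "az": 0}]}}

```text
time_s: 12.85
eef_pos: [0.546, -0.2255, 0.0194]
orientation: [-125.4, 89.6, -127.5]
ft_force: [-1.5, -10.6, 2.0]
opening: 0.351
```

Run:
```python
from cell import *
from h import *
o=get_obs(); st(o)
s=camera("side")["pixels"][:,:,::-1];cv2.imwrite("pics/s6.png",cv2.resize(s[210:290,290:400],None,fx=7,fy=7,interpolation=cv2.INTER_CUBIC))
```

```text
12.85 jig mm [  21.1 -124.    19.4] F [ -1.5 -10.6   2. ] open 0.35 q [-29.  16.  -4.  70.  -0.  63.]
```

View pics/s6.png

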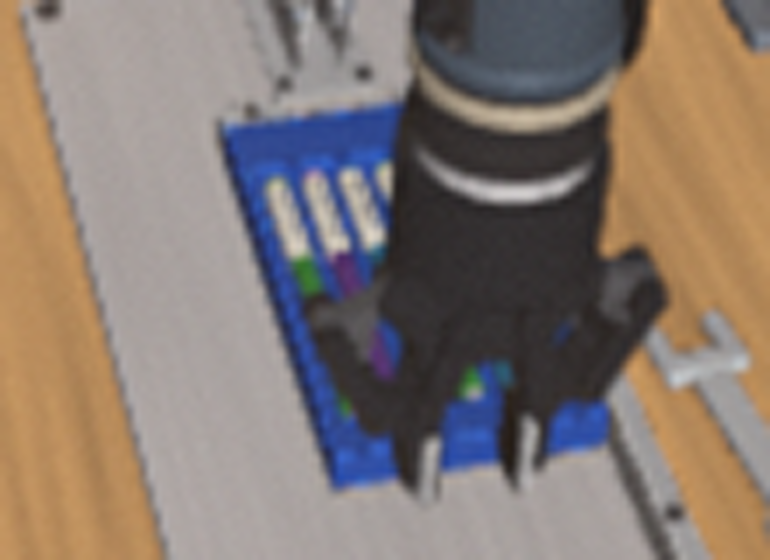

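The tray is at the stops: the TCP stalled while the force rose to 10 N. Now I'll back off, shut the fingers and look before a final nudge to the rail.

{"name": "arm_command", "arguments": {"steps": [{"x": 0, "y": -0.01, "z": 0, "ax": 0, "ay": 0, "az": 0}, {"x": 0, "y": -0.02, "z": 0, "ax": 0, "ay": 0, "az": 0}, {"x": -0.03, "y": 0, "z": 0, "ax": 0, "ay": 0, "az": 0}, {"x": -0.04, "y": 0, "z": 0, "ax": 0, "ay": 0, "az": 0}, {"x": -0.01, "y": 0, "z": -0.03, "ax": 0, "ay": 0, "az": 0}]}}

```text
time_s: 13.52
eef_pos: [0.5178, -0.2527, 0.1022]
orientation: [-31.1, 89.9, -33.1]
ft_force: [0.0, -0.1, 1.1]
opening: 0.351
```

{"name": "arm_command", "arguments": {"hand": 0, "steps": [{"x": 0, "y": 0.02, "z": -0.03, "ax": 0, "ay": 0, "az": 0}, {"x": 0, "y": 0.03, "z": -0.03, "ax": 0, "ay": 0, "az": 0}, {"x": 0, "y": 0.03, "z": -0.03, "ax": 0, "ay": 0, "az": 0}, {"x": 0, "y": 0.03, "z": 0, "ax": 0, "ay": 0, "az": 0}, {"x": 0, "y": 0, "z": 0, "ax": 0, "ay": 0, "az": 0}]}}

```text
time_s: 14.15
eef_pos: [0.4286, -0.1367, 0.0991]
orientation: [156.0, 89.7, 154.1]
ft_force: [0.1, 0.3, -0.2]
opening: 0.0
```

Run:
```python
from cell import *
from h import *
o=get_obs(); st(o); go(o,[-.07,-.02,.017],(1,0))
s=camera("side")["pixels"][:,:,::-1];cv2.imwrite("pics/s7.png",cv2.resize(s[160:315,265:425],None,fx=3.8,fy=3.8,interpolation=cv2.INTER_CUBIC))
s=camera("top")["pixels"][:,:,::-1];cv2.imwrite("pics/t7.png",cv2.resize(s[150:220,280:410],None,fx=6,fy=6,interpolation=cv2.INTER_CUBIC))
```

```text
14.15 jig mm [-99.  -38.9  99.1] F [ 0.1  0.3 -0.2] open 0.0 q [-26.  -7. -19.  79.  -0.  66.]
target world [ 0.4582 -0.1187  0.017 ] tool shift [0.082  0.0188 0.0294]
rotvec tool [-0.0022 -0.0051 -0.0023]
```

View pics/s7.png

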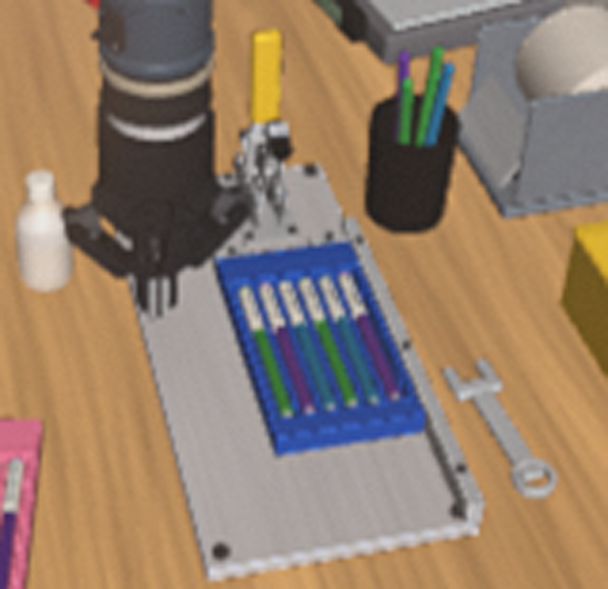

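View pics/t7.png

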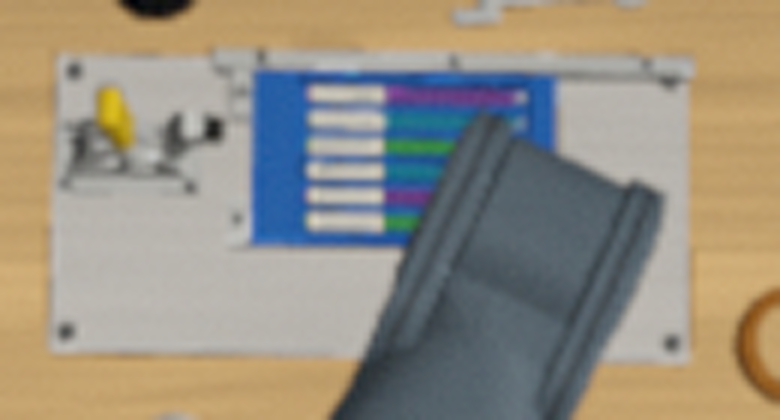

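The tray looks flush with the rail (top px 253–556, row 72) and both stops. I'll do one gentle confirming nudge towards the rail.

{"name": "arm_command", "arguments": {"steps": [{"x": 0.03, "y": 0.019, "z": 0, "ax": -0.002, "ay": -0.005, "az": -0.002}, {"x": 0.03, "y": 0, "z": 0, "ax": 0, "ay": 0, "az": 0}, {"x": 0.02, "y": 0, "z": 0.01, "ax": 0, "ay": 0, "az": 0}, {"x": 0, "y": 0, "z": 0.015, "ax": 0, "ay": 0, "az": 0}, {"x": 0, "y": 0, "z": 0.01, "ax": 0, "ay": 0, "az": 0}]}}

```text
time_s: 14.88
eef_pos: [0.4655, -0.1216, 0.0193]
orientation: [-81.1, 89.9, -83.1]
ft_force: [-0.2, 0.3, -0.2]
opening: 0.002
```

{"name": "arm_command", "arguments": {"steps": [{"x": 0, "y": 0, "z": 0.004, "ax": 0, "ay": 0, "az": 0}, {"x": 0, "y": 0, "z": 0.003, "ax": 0, "ay": 0, "az": 0}, {"x": 0, "y": 0, "z": 0.003, "ax": 0, "ay": 0, "az": 0}, {"x": 0, "y": 0, "z": 0.002, "ax": 0, "ay": 0, "az": 0}, {"x": 0, "y": 0, "z": 0.001, "ax": 0, "ay": 0, "az": 0}]}}

```text
time_s: 15.5
eef_pos: [0.4779, -0.121, 0.0199]
orientation: [-61.4, 89.9, -63.3]
ft_force: [-0.7, -0.2, 0.6]
opening: -0.004
```

{"name": "arm_command", "arguments": {"steps": [{"x": 0, "y": 0, "z": 0.002, "ax": 0, "ay": 0, "az": 0}, {"x": 0, "y": 0, "z": 0.002, "ax": 0, "ay": 0, "az": 0}, {"x": 0, "y": 0, "z": 0.002, "ax": 0, "ay": 0, "az": 0}, {"x": 0, "y": 0, "z": 0.001, "ax": 0, "ay": 0, "az": 0}, {"x": 0, "y": 0, "z": 0.0, "ax": 0, "ay": 0, "az": 0}]}}

```text
time_s: 16.12
eef_pos: [0.4849, -0.1214, 0.0198]
orientation: [-65.5, 89.9, -67.4]
ft_force: [-0.6, 0.0, 0.2]
opening: 0.002
```

Run:
```python
from cell import *
from h import *
o=get_obs(); st(o)
```

```text
16.12 jig mm [-43.2 -21.8  19.8] F [-0.6  0.   0.2] open 0.0 q [-22.   3. -19.  68.  -0.  70.]
```

{"name": "arm_command", "arguments": {"steps": [{"x": 0, "y": 0, "z": 0.002, "ax": 0, "ay": 0, "az": 0}, {"x": 0, "y": 0, "z": 0.002, "ax": 0, "ay": 0, "az": 0}, {"x": 0, "y": 0, "z": 0.001, "ax": 0, "ay": 0, "az": 0}, {"x": 0, "y": 0, "z": 0.0, "ax": 0, "ay": 0, "az": 0}, {"x": 0, "y": 0, "z": 0.0, "ax": 0, "ay": 0, "az": 0}]}}

```text
time_s: 16.75
eef_pos: [0.4863, -0.1214, 0.0196]
orientation: [-160.1, 89.6, -162.1]
ft_force: [-9.3, -0.4, 7.1]
opening: -0.001
```

Run:
```python
from cell import *
from h import *
o=get_obs(); st(o)
```

```text
16.75 jig mm [-41.8 -21.8  19.6] F [-9.3 -0.4  7.1] open -0.0 q [-22.   3. -18.  69.  -0.  70.]
```

The nudge gave firm contact with no motion, so the tray is home. Next I'll plan the clamp path.

Run:
```python
from h import *
A=np.array([146,52.]);B=np.array([125,80.]);s=100
d=B-A;L=np.hypot(*d);R=L/2/np.sin(.67);n=np.array([-d[1],d[0]])/L
C=(A+B)/2+n*R*np.cos(.67);print("C",C)
prev=None
for th in [3.4]+list(range(8,98,6)):
    f=(th-3.4)/86.6; b=1.34*f; c,si=np.cos(b),np.sin(b); r=C+np.array([[c,-si],[si,c]])@(A-C)
    t=np.radians(th); p=r+s*np.array([np.sin(t),np.cos(t)])+7*np.array([-np.cos(t),np.sin(t)])
    tcp=p-[11,0]; print(th,r.round(0),"tcp",tcp.round(1), None if prev is None else (tcp-prev).round(1)); prev=tcp
```

```text
C [117.82890347  52.7466776 ]
3.4 [146.  52.] tcp [133.9 152.2] None
8 [146.  54.] tcp [142. 154.] [8.  1.8]
14 [146.  57.] tcp [152.1 155.3] [10.2  1.3]
20 [145.  59.] tcp [161.9 155.5] [9.7 0.2]
26 [145.  62.] tcp [171.1 154.6] [ 9.2 -0.9]
32 [144.  64.] tcp [179.7 152.7] [ 8.6 -2. ]
38 [142.  66.] tcp [187.5 149.6] [ 7.8 -3.1]
44 [141.  69.] tcp [194.5 145.5] [ 7.  -4.1]
50 [139.  71.] tcp [200.6 140.4] [ 6.1 -5.1]
56 [138.  73.] tcp [205.7 134.4] [ 5.1 -6. ]
62 [136.  74.] tcp [209.8 127.6] [ 4.1 -6.8]
68 [134.  76.] tcp [212.8 120. ] [ 3.  -7.6]
74 [131.  77.] tcp [214.7 111.7] [ 1.9 -8.3]
80 [129.  79.] tcp [215.4 102.8] [ 0.7 -8.9]
86 [127.  80.] tcp [214.9  93.5] [-0.4 -9.4]
92 [124.  80.] tcp [213.3  83.7] [-1.6 -9.7]
```

{"name": "arm_command", "arguments": {"steps": [{"x": 0, "y": 0, "z": -0.01, "ax": 0, "ay": 0, "az": 0}, {"x": 0, "y": 0, "z": -0.02, "ax": 0, "ay": 0, "az": 0}, {"x": -0.06, "y": 0, "z": 0, "ax": 0, "ay": 0, "az": 0}, {"x": -0.06, "y": 0, "z": 0, "ax": 0, "ay": 0, "az": 0}, {"x": -0.06, "y": 0, "z": 0, "ax": 0, "ay": 0, "az": 0}]}}

```text
time_s: 17.38
eef_pos: [0.4596, -0.12, 0.2014]
orientation: [-39.8, 89.8, -41.8]
ft_force: [0.3, -0.4, 0.4]
opening: 0.003
```

{"name": "arm_command", "arguments": {"steps": [{"x": -0.04, "y": 0.03, "z": 0.02, "ax": 0, "ay": 0, "az": 0}, {"x": 0, "y": 0.03, "z": 0.03, "ax": 0, "ay": 0, "az": 0}, {"x": 0, "y": 0.03, "z": 0.03, "ax": 0, "ay": 0, "az": 0}, {"x": 0, "y": 0.03, "z": 0.02, "ax": 0, "ay": 0, "az": 0}, {"x": 0, "y": 0, "z": 0, "ax": 0, "ay": 0, "az": 0}]}}

```text
time_s: 18.0
eef_pos: [0.5648, -0.0016, 0.239]
orientation: [-40.4, 89.9, -42.2]
ft_force: [-0.5, -0.2, 0.9]
opening: 0.001
```

Run:
```python
from cell import *
from h import *
o=get_obs(); st(o); go(o,[.027,.122,.165],(1,0))
s=camera("side")["pixels"][:,:,::-1];cv2.imwrite("pics/s8.png",cv2.resize(s[100:300,265:425],None,fx=3,fy=3,interpolation=cv2.INTER_CUBIC))
```

```text
18.0 jig mm [ 32.9 100.4 239. ] F [-0.5 -0.2  0.9] open 0.0 q [-7.  9. 13. 94. -0. 85.]
target world [0.5596 0.0202 0.165 ] tool shift [ 0.074   0.0217 -0.006 ]
rotvec tool [0.0008 0.0014 0.0012]
```

View pics/s8.png

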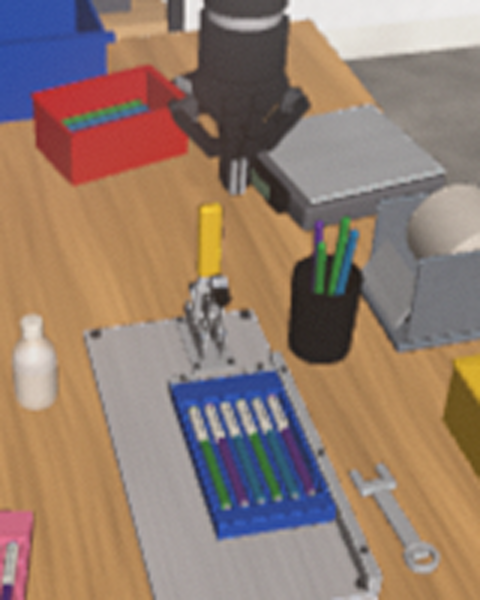

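The tray sits home and the handle is upright at px (210,240). The fingers at px (237,175) are above it on its -y side. Moving in next.

{"name": "arm_command", "arguments": {"steps": [{"x": 0, "y": 0.011, "z": -0.006, "ax": 0, "ay": 0, "az": 0}, {"x": 0.02, "y": 0.011, "z": 0, "ax": 0, "ay": 0, "az": 0}, {"x": 0.03, "y": 0, "z": 0, "ax": 0, "ay": 0, "az": 0}, {"x": 0.024, "y": 0, "z": 0, "ax": 0, "ay": 0, "az": 0}, {"x": 0, "y": 0, "z": 0, "ax": 0, "ay": 0, "az": 0}]}}

```text
time_s: 18.68
eef_pos: [0.556, 0.0184, 0.1635]
orientation: [-157.3, 89.8, -159.3]
ft_force: [-0.6, 0.1, -0.4]
opening: 0.002
```

{"name": "arm_command", "arguments": {"steps": [{"x": 0, "y": 0.006, "z": 0, "ax": 0, "ay": 0, "az": 0}, {"x": 0.003, "y": 0.006, "z": 0, "ax": 0, "ay": 0, "az": 0}, {"x": 0.003, "y": 0.006, "z": 0, "ax": 0, "ay": 0, "az": 0}, {"x": 0.002, "y": 0.006, "z": 0, "ax": 0, "ay": 0, "az": 0}, {"x": 0, "y": 0.006, "z": 0, "ax": 0, "ay": 0, "az": 0}]}}

```text
time_s: 19.3
eef_pos: [0.5597, 0.0488, 0.1576]
orientation: [-64.0, 89.9, -65.9]
ft_force: [0.0, -0.6, 1.1]
opening: 0.003
```

Run:
```python
from cell import *
from h import *
o=get_obs(); st(o)
s=camera("side")["pixels"][:,:,::-1];cv2.imwrite("pics/s9.png",cv2.resize(s[110:260,280:400],None,fx=4,fy=4,interpolation=cv2.INTER_CUBIC))
```

```text
19.3 jig mm [ 26.2 150.6 157.6] F [ 0.  -0.6  1.1] open 0.0 q [-2.  8.  3. 85. -0. 90.]
```

View pics/s9.png

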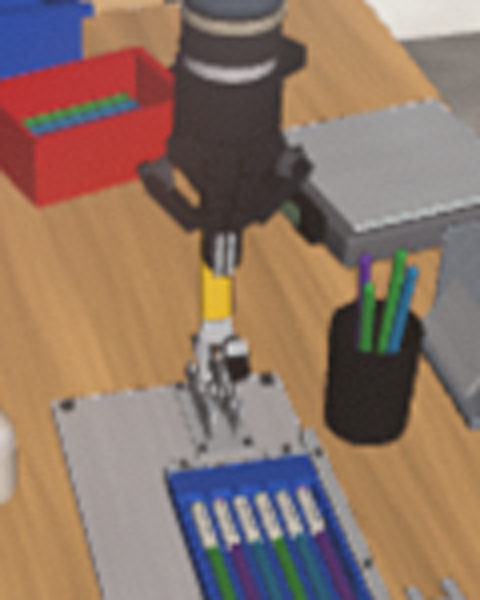

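The fingers are behind the grip (px 218,265) and it is tilting away with little force. Following the arc.

{"name": "arm_command", "arguments": {"steps": [{"x": 0.001, "y": 0.008, "z": 0, "ax": 0, "ay": 0, "az": 0}, {"x": 0.001, "y": 0.008, "z": 0, "ax": 0, "ay": 0, "az": 0}, {"x": 0.001, "y": 0.007, "z": 0, "ax": 0, "ay": 0, "az": 0}, {"x": 0.002, "y": 0.007, "z": 0, "ax": 0, "ay": 0, "az": 0}, {"x": 0.003, "y": 0.006, "z": 0, "ax": 0, "ay": 0, "az": 0}]}}

```text
time_s: 19.98
eef_pos: [0.5609, 0.0851, 0.1495]
orientation: [-50.4, 89.9, -52.4]
ft_force: [-0.7, -0.1, 1.6]
opening: -0.002
```

Run:
```python
from cell import *
from h import *
o=get_obs(); st(o)
s=camera("side")["pixels"][:,:,::-1];cv2.imwrite("pics/s10.png",cv2.resize(s[110:260,280:400],None,fx=4,fy=4,interpolation=cv2.INTER_CUBIC))
```

```text
19.98 jig mm [ 26.3 187.  149.5] F [-0.7 -0.1  1.6] open -0.0 q [ 2.  9.  3. 84. -0. 94.]
```

View pics/s10.png

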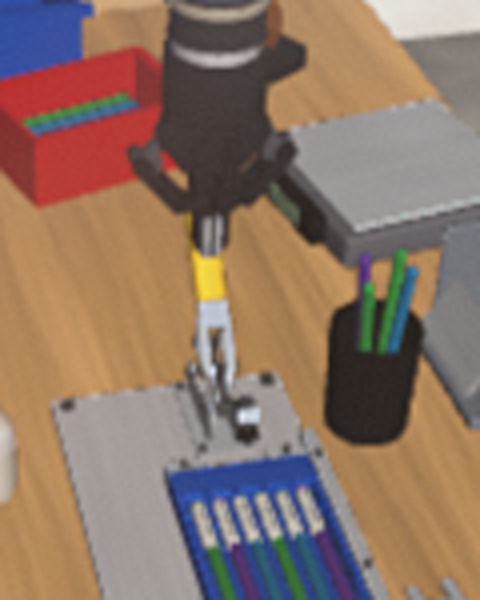

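The handle is leaning back and the bar is swinging down towards the tray (pad at px 245,420). Continuing.

{"name": "arm_command", "arguments": {"steps": [{"x": 0.004, "y": 0.007, "z": 0, "ax": 0, "ay": 0, "az": 0}, {"x": 0.005, "y": 0.006, "z": 0, "ax": 0, "ay": 0, "az": 0}, {"x": 0.006, "y": 0.005, "z": 0, "ax": 0, "ay": 0, "az": 0}, {"x": 0.007, "y": 0.004, "z": 0, "ax": 0, "ay": 0, "az": 0}, {"x": 0.007, "y": 0.003, "z": 0, "ax": 0, "ay": 0, "az": 0}]}}

```text
time_s: 20.65
eef_pos: [0.5617, 0.1097, 0.1203]
orientation: [-58.8, 89.9, -60.7]
ft_force: [-1.1, 0.3, 4.1]
opening: 0.003
```

Run:
```python
from cell import *
from h import *
o=get_obs(); st(o)
s=camera("side")["pixels"][:,:,::-1];cv2.imwrite("pics/s11.png",cv2.resize(s[110:260,280:400],None,fx=4,fy=4,interpolation=cv2.INTER_CUBIC))
```

```text
20.65 jig mm [ 26.2 211.5 120.3] F [-1.1  0.3  4.1] open 0.0 q [ 4. 10.  1. 81. -0. 96.]
```

View pics/s11.png

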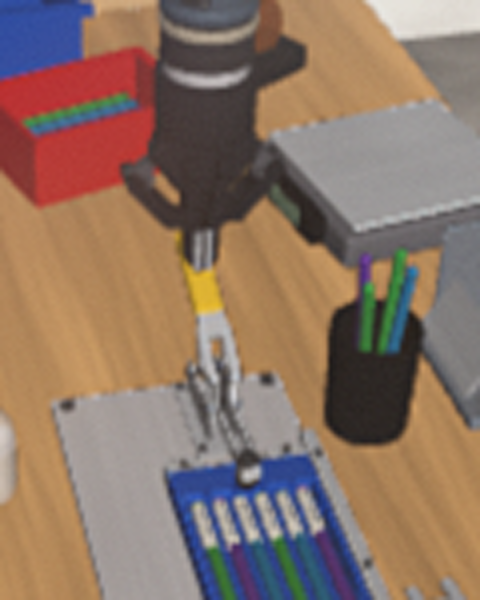

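The pad has reached the tray's end (px 248,468), and the force is 4 N. Pressing down next.

{"name": "arm_command", "arguments": {"steps": [{"x": 0.007, "y": 0.001, "z": 0, "ax": 0, "ay": 0, "az": 0}, {"x": 0.007, "y": 0.001, "z": 0, "ax": 0, "ay": 0, "az": 0}, {"x": 0.006, "y": 0.0, "z": 0, "ax": 0, "ay": 0, "az": 0}, {"x": 0.006, "y": 0, "z": 0, "ax": 0, "ay": 0, "az": 0}, {"x": 0.004, "y": 0, "z": 0, "ax": 0, "ay": 0, "az": 0}]}}

```text
time_s: 21.32
eef_pos: [0.5612, 0.111, 0.0892]
orientation: [-104.6, 89.9, -106.5]
ft_force: [-0.1, 0.1, 0.6]
opening: -0.001
```

{"name": "arm_command", "arguments": {"steps": [{"x": 0.003, "y": 0, "z": 0, "ax": 0, "ay": 0, "az": 0}, {"x": 0.002, "y": 0, "z": 0, "ax": 0, "ay": 0, "az": 0}, {"x": 0, "y": 0.0, "z": 0, "ax": 0, "ay": 0, "az": 0}, {"x": 0, "y": 0, "z": 0, "ax": 0, "ay": 0, "az": 0}, {"x": 0, "y": 0, "z": 0, "ax": 0, "ay": 0, "az": 0}]}}

```text
time_s: 21.95
eef_pos: [0.562, 0.1113, 0.0857]
orientation: [-53.1, 89.9, -55.0]
ft_force: [0.4, -0.6, 1.5]
opening: -0.003
```

Run:
```python
from cell import *
from h import *
o=get_obs(); st(o)
s=camera("side")["pixels"][:,:,::-1];cv2.imwrite("pics/s12.png",cv2.resize(s[110:260,280:400],None,fx=4,fy=4,interpolation=cv2.INTER_CUBIC))
```

```text
21.95 jig mm [ 26.5 213.1  85.7] F [ 0.4 -0.6  1.5] open -0.0 q [ 5. 11. -2. 77. -0. 97.]
```

View pics/s12.png

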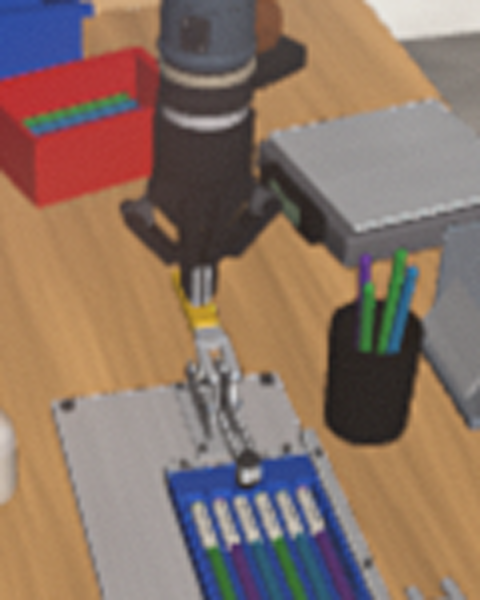

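The force dropped away, which suggests it has snapped past centre. I'll press a bit further to feel the stop.

{"name": "arm_command", "arguments": {"steps": [{"x": 0.002, "y": 0, "z": 0, "ax": 0, "ay": 0, "az": 0}, {"x": 0.002, "y": 0, "z": 0, "ax": 0, "ay": 0, "az": 0}, {"x": 0, "y": 0.0, "z": 0, "ax": 0, "ay": 0, "az": 0}, {"x": 0, "y": 0, "z": 0, "ax": 0, "ay": 0, "az": 0}, {"x": 0, "y": 0, "z": 0, "ax": 0, "ay": 0, "az": 0}]}}

```text
time_s: 22.62
eef_pos: [0.5623, 0.1117, 0.0845]
orientation: [-18.9, 89.8, -20.8]
ft_force: [-3.8, 0.7, 10.7]
opening: -0.002
```

Stop reached: 10.7 N with the TCP stalled at z = 84.5 mm. I'll retreat upwards and inspect.

{"name": "arm_command", "arguments": {"steps": [{"x": -0.01, "y": 0, "z": 0, "ax": 0, "ay": 0, "az": 0}, {"x": -0.03, "y": 0, "z": 0, "ax": 0, "ay": 0, "az": 0}, {"x": -0.05, "y": 0.0, "z": 0, "ax": 0, "ay": 0, "az": 0}, {"x": -0.05, "y": 0, "z": 0, "ax": 0, "ay": 0, "az": 0}, {"x": -0.03, "y": 0, "z": 0, "ax": 0, "ay": 0, "az": 0}]}}

```text
time_s: 23.25
eef_pos: [0.5625, 0.1117, 0.2546]
orientation: [-17.4, 89.7, -19.4]
ft_force: [0.5, -0.2, -0.3]
opening: -0.004
```

{"name": "arm_command", "arguments": {"steps": [{"x": 0, "y": 0, "z": -0.04, "ax": 0, "ay": 0, "az": 0}, {"x": 0, "y": 0, "z": -0.04, "ax": 0, "ay": 0, "az": 0}, {"x": 0, "y": 0.0, "z": -0.04, "ax": 0, "ay": 0, "az": 0}, {"x": 0, "y": 0, "z": -0.04, "ax": 0, "ay": 0, "az": 0}, {"x": 0, "y": 0, "z": 0, "ax": 0, "ay": 0, "az": 0}]}}

```text
time_s: 23.88
eef_pos: [0.3997, 0.1172, 0.2515]
orientation: [-62.1, 89.9, -64.0]
ft_force: [0.8, -0.4, 0.6]
opening: -0.003
```

Run:
```python
from cell import *
from h import *
o=get_obs(); st(o)
s=camera("side")["pixels"][:,:,::-1];cv2.imwrite("pics/s13.png",cv2.resize(s[160:315,265:425],None,fx=3.8,fy=3.8,interpolation=cv2.INTER_CUBIC))
t=camera("top")["pixels"][:,:,::-1];cv2.imwrite("pics/t13.png",cv2.resize(t[150:220,270:400],None,fx=6,fy=6,interpolation=cv2.INTER_CUBIC)); cv2.imwrite("pics/t13f.png",t)
p=PJ+[-.0015,.002,0]
P=W(p,[[.028,.26,.08],[.028,.177,.08],[.083,.075,.032],[-.027,.075,.032],[-.027,-.115,.032],[.083,-.115,.032],[.028,.051,.032]])
print(((proj("side",P)-[265,160])*3.8).round(),((proj("top",P)-[270,150])*6).round())
```

```text
23.88 jig mm [-135.9  214.   251.5] F [ 0.8 -0.4  0.6] open -0.0 q [  7. -13.  -7.  96.  -0.  99.]
[[231.  67.]
 [254. 124.]
 [349. 239.]
 [215. 258.]
 [276. 437.]
 [426. 413.]
 [291. 268.]] [[ -0. 135.]
 [137. 138.]
 [308.  67.]
 [305. 242.]
 [613. 247.]
 [613.  72.]
 [345. 155.]]
```

View pics/s13.png

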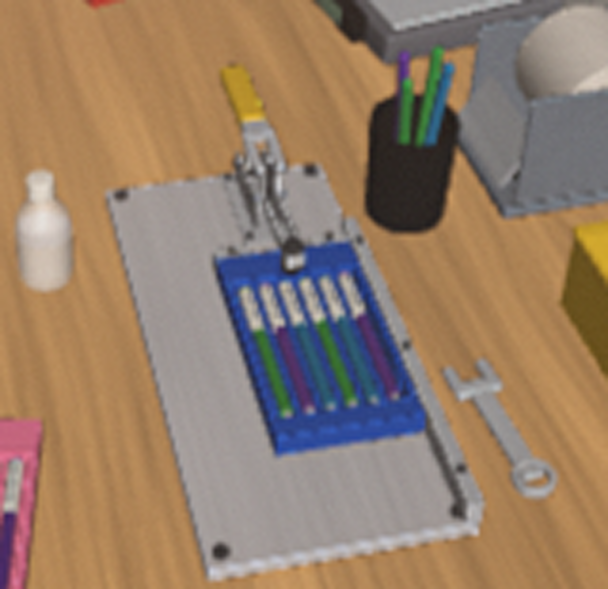

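View pics/t13.png

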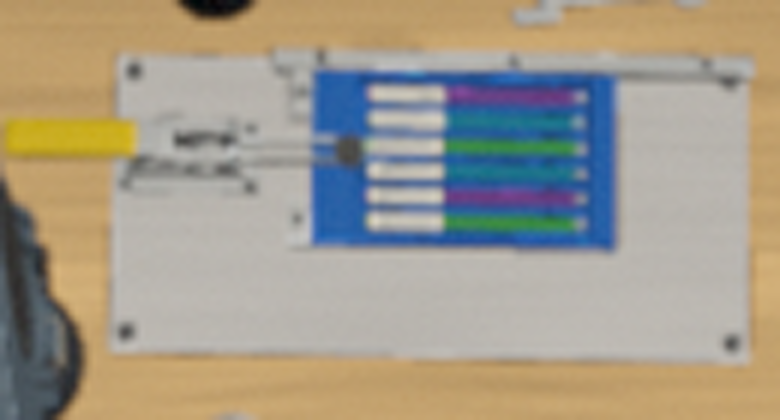

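The handle stays level on its own (tip at top px (5,137), predicted (0,135)). The pad is on the tray at (348,152), and the tray is against the rail and both stops. The cup, bottle and spanner are where they started. Handing in.

Run:
```python
from cell import *
print(hand_in())
```

```text
the job is handed in; nothing more can be done
None
```

I slid the blue pen tray home with the fingertips and locked the clamp on it, then handed the job in at about 24 s. I pushed the tray to the rail, then along it to the stops, then gave it one confirming nudge at the rail. After that I pushed the yellow handle over and down until it snapped past centre onto its stop.

- **Tray:** each push ended with the fingertips stalled while the force rose to about 10 N. The final pictures show the tray flush with the back rail and both stop blocks.
- **Clamp:** with the arm clear, the handle stayed level, with its tip within about 1 camera pixel of where the shut position should be. The rubber tip is on the tray.
- **Forces:** no reading I took showed a force component above about 11 N.
- **Small disagreement:** contact positions differed from my camera-fitted jig pose by 1.5 to 2 mm. That is about the 2 mm calibration tolerance, so I relied on contact.
- **Bystanders:** the cup, bottle and spanner look unmoved. I did not recheck the spare tray, tape roll or red bin in the last pictures, but the arm was never lowered near them.

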